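Shut the press hood and start the stroke with the two-hand buttons

ROBOT

A 6-joint arm with a two-finger parallel gripper is mounted at the origin on the work surface. World frame = base frame: x ahead of the robot, y to its left, z up, the work surface at z = 0. Lengths are in m, angles in rad, forces in N, time in s.
With the tool pointing down it reaches from about 0.15 to 0.775 m from the base axis. Payload 6.1 kg.
Tool frame: the origin (TCP) lies midway between the tips of the shut fingers; the grasp point (between the pads) lies 19 mm behind it; z points along the fingers, y is the line along which they close (so a half turn about z gives the same grasp; the last joint's range is limited). The gripper opens to 85 mm and grips with 20 to 120 N. Pads are 22 mm wide; open, the fingers measure 114 mm over their backs; the gripper's body (76 mm by 85 mm) begins 54 mm behind the grasp point. The pads swing forward as they close: fully open they stand 13 mm farther back than shut.
Start: joints at [1.216, 0.126, -0.04, 1.405, 0, 1.571], TCP at [0.182, 0.492, 0.231] pointing down, gripper open.
Joint ranges: [-2.72, 2.72], [-0.95, 1.95], [-1.27, 1.35], [-1.78, 2.02], [-1.46, 1.47], [-3.14, 3.14]. Speed limits (rad/s): [2.39, 2.39, 3.01, 3.14, 3.14, 3.14].

INTERFACE

Orientations are given as a rotation vector (axis times angle).
In Python, from station import * gives the robot as it stands.
- The arm moves only by the tool apply_moves, never from a script. Its argument "motion" is one flat list of numbers, 4 for each row, row after row: the shift along the world's x, y, z as a fraction of full scale, then the turn about the world's z as a fraction of full scale. A call has 1 to 8 rows; each row shifts and turns the commanded pose from where the row before left it; what a row does not reach is not made up. Full scale, the value 1, is 100 mm for a shift and 90 degrees for a turn. A row lasts 1/12 s, in which the tool goes at most 41.7 mm and 7.16 degrees, less where a joint would pass 70% of its speed; a pose out of reach is approached as far as the arm can. A call with a number of a shift or a turn outside -1 to 1 is refused whole. A call with a gripper value outside its range is refused whole. "fingers" is the gripper command: -1 is fully open, 1 is shut, values between are in proportion, set as the call begins (left out, the last holds). The fingers move at their own pace and stop on an object; "squeeze" is the grip in N (left out, the last holds). Time passes only in rows, so rows that do not move let the fingers close. It gives the time, the measured TCP pose, the force, the opening and the grip force at its end, in the units of the state.
- get_obs(): the state, without advancing time (a new reading comes with each control period).
- grab_frame(name): name is "side" or "top" or "wrist"; returns the picture (480x640x3 uint8, red, green, blue); there is no depth.
- get_calibration(name): a dict with "fx", "fy", "cx", "cy" (pixels), "distortion" ([k1, k2, p1, p2, k3] as OpenCV has them; the pictures are not rectified), "position" and "rotation" of the camera in the world. Camera axes: x right, y down, z forward; pixel columns grow to the right and rows downward; lengths in m; the calibration is good to about 2 mm. A picture is of the moment at which its call begins: read the wrist's pose just before it. get_calibration takes no time and is no camera call; for the wrist camera it gives the pose at the moment of the call.
- finish_job(): hands the job in; it is judged then, once.
Trained networks look in the newest picture that a camera, given by its name, has taken for a name from the list of things; names that differ only in an ending like _2 or _b are one class to them, and where a whole thing is asked for, a point or a joint stands for the part that bears it (a point fixed in the world has none). Each returns a list of dicts, best first, with "conf" (0 to 1); they miss things now and then, are a little off and sometimes report something else, mostly with a low value. They report only what shows in the picture. A call takes as long as a camera call. They do not tell look-alikes from the thing itself.
- outline_of(camera, thing): "mask" (480x640 bool, what is visible of it).
- tip_of(camera, thing): "centre" ([x, y, z] in m, in the coordinates of the camera as it stood for that picture, good to about 4 mm: a listed point, or the origin of a listed thing).
The state is a dict: "time": time; "qpos": joint angles; "dq": joint speeds; "tau": joint torques, N m; "tcp_pos": TCP position; "eef_rot": TCP orientation; "contact_force": force on the tool from outside, world axes, zero at the start; "ft_torque": the same for the moment, N m; "opening": finger opening in m; "grasp_force": force on a finger pad.
Only numpy, scipy, OpenCV 4.12 (cv2) and the standard library are available. Lean on these libraries where they do the work, as an engineer would, in place of code of your own. Each camera call takes 0.05 s, during which the arm holds its last target. There are 200 camera calls.

TASK

Push the steel hood of the small bench press along until it is fully home over the die. Then, with one fingertip on each, press the two matching start buttons of the console down together, keep both well down for at least three seconds, and let go. Only touch, do not pick anything up: leave the single larger stop button unpressed, and the copper blank, chisel, hammer and jar where they are.

Things in the scene. Friction and masses are not known exactly. Their poses are not given: they have to be found in the camera images.
- press: Low bench press, fixed. Blue bed 180 (x) x 280 (y) x 90 mm high, its flat deck 90 mm above the table; origin under the centre of the bed; it stands to the left or to the right of the console, turned up to 0.3 rad. A lying grey motor, 76 mm high at most, is beside its +x side. The round die (r 30, 6 mm high) is at x 0, y +75 mm on the deck; a stop bar 22 mm high crosses the deck's +y end
- hood (a joint): Travel of the sliding hood along the press's +y axis, in m: 0 = fully open, 0.09 = fully shut against its stop. It starts between 0 and 0.03. It needs about 4 N to slide, does not spring back and cannot lift off
- hood_push (a point): Middle of the top edge of the hood's closed rear end face, moving with the hood; axes as the press. The hood is a plain steel box cover, 104 (x) x 100 (y) mm, its top 131 mm above the table, i.e. 40 mm above this face's bottom edge; the hood lies on the +y side of this point. The rear face is flat, 104 mm wide, looks to the press's -y, and is pushed towards +y; the clear deck behind it is at least 70 mm long at the start
- console: Two-hand console, fixed grey box 160 (x) x 180 (y) x 55 mm high; origin under its centre; turned up to 0.4 rad. Two equal black start buttons stand 64 mm apart along its y axis, at x +35 mm; a single larger black stop button (r 24) is at x -38 mm, y 0
- start_l_top (a point): Centre of the top of the start button at the console's +y side: a flat black cap, r 16 mm, moving with it; axes as the console. Its top stands 79 mm above the table when up
- start_r_top (a point): The same for the start button at the console's -y side, 64 mm from the other
- start_l (a joint): How far that start button is pressed, in m: 0 = up, 0.008 = bottomed; a spring, about 2 N to start it moving and 6 N at the bottom (each button); well down is 0.005 or more
- start_r (a joint): The same for the other start button
- stop (a joint): How far the larger stop button is pressed, in m, 0 = up; it is to be left up
- stop_top (a point): Centre of the top of the stop button, r 24 mm
- blank: Loose copper disc, r 18 mm, 4 mm thick, lying on the die; origin at the centre of its underside. The hood passes over it without touching
- chisel: Loose short steel chisel, 12 x 93 x 12 mm, lying along y near the -x edge of the press's deck; origin under its shank's centre
- hammer: Loose hammer about 260 mm long and 26 mm high, lying on the bench at the far right of the work, roughly along x; origin under the middle of its length
- jar: Closed jar, r 30, 85 mm high, standing on the bench at the far left of the work; origin under its centre
There are look-alikes about, which are no part of the job. Of the things shaped like the chisel, the steel one is meant.

How it is judged:
By the outcome, as a careful person would: the job done as asked, in the order asked, and still so for the second after the job is handed in, with the robot touching nothing.
It also fails if it takes over 64 s, if anything falls off the work surface, if the arm or the gripper's body presses on something with over 40 N, if the wrist force passes 120 N, or if a joint passes its speed limit or range.

## Working session

There is one attempt and no reset: what is moved stays moved. The work goes in short steps, Python scripts to look and compute and a tool call to move; the robot and the scene stay as the last step left them, time stands still between calls to the robot, and variables do not carry over. Pictures are saved under pics/ and viewed, at most 10 in all, crops included, and the job is handed in when it is done.

Besides the shell and the picture viewer there is one more tool, called after ">>>" as name(argument=value, ...), one argument or row to a line, values as JSON. apply_moves: Moves the arm, as the interface text tells. Its arguments: {"type":"object","properties":{"motion":{"type":"array","items":{"type":"number"}},"fingers":{"type":"number"},"squeeze":{"type":"number"}},"required":["motion"]}

```bash
mkdir -p pics
cat > h.py <<'E'
from station import *
import numpy as np, cv2
def w(cam,p):
    c=get_calibration(cam);R=np.array(c["rotation"])
    if R.shape!=(3,3): R=cv2.Rodrigues(R)[0] if R.size==3 else R
    return R@np.array(p)+np.array(c["position"])
def px2w(cam,uv,z):
    c=get_calibration(cam);K=np.array([[c["fx"],0,c["cx"]],[0,c["fy"],c["cy"]],[0,0,1.]])
    n=cv2.undistortPoints(np.array(uv,float).reshape(-1,1,2),K,np.array(c["distortion"])).reshape(-1,2)
    d=np.c_[n,np.ones(len(n))]@np.array(c["rotation"]).T;o=np.array(c["position"])
    return o+d*((z-o[2])/d[:,2])[:,None]
def save(cam,f): 
    im=grab_frame(cam); cv2.imwrite("pics/"+f,im[:,:,::-1]); return im
E
python3 - <<'E'
from h import *
print(get_calibration("top"))
for cam in("top","side"):
    save(cam,cam+"1.png")
    for t in("press","hood_push","console","start_l_top","start_r_top","stop_top","chisel","jar"):
        print(cam,t,[(np.round(w(cam,d["centre"]),3).tolist(),round(d["conf"],2)) for d in tip_of(cam,t)[:3]])
print(get_obs())
E
```

```text
{'fx': 524.8259150177763, 'fy': 524.8259150177763, 'cx': 336.11871177038233, 'cy': 243.12211857862752, 'distortion': array([-0.01935344,  0.        ,  0.        ,  0.        ,  0.        ]), 'position': array([ 0.25058959, -0.01524659,  1.53730347]), 'rotation': array([-2.11430821,  2.17717626, -0.11712331])}
top press [([0.561, -0.217, 0.004], 0.67)]
top hood_push [([0.575, -0.248, 0.133], 0.64)]
top console [([0.555, 0.21, 0.0], 0.59)]
top start_l_top [([0.487, -0.202, 0.089], 0.7), ([0.56, -0.214, 0.004], 0.68), ([0.603, 0.225, 0.084], 0.39)]
top start_r_top [([0.578, 0.161, 0.085], 0.6)]
top stop_top [([0.52, 0.22, 0.077], 0.66)]
top chisel [([0.358, -0.252, -0.001], 0.68), ([0.337, 0.017, -0.002], 0.64), ([0.325, -0.122, 0.001], 0.49)]
top jar [([0.562, 0.466, 0.001], 0.82)]
side press [([0.564, -0.211, -0.002], 0.76)]
side hood_push [([0.578, -0.249, 0.128], 0.65)]
side console [([0.56, 0.204, -0.001], 0.67)]
side start_l_top [([0.6, 0.224, 0.079], 0.38)]
side start_r_top [([0.578, 0.163, 0.08], 0.51)]
side stop_top [([0.524, 0.224, 0.08], 0.7)]
side chisel [([0.239, -0.264, 0.004], 0.91), ([0.356, -0.248, 0.002], 0.88), ([0.332, -0.121, -0.002], 0.71)]
side jar [([0.551, 0.471, 0.005], 0.73)]
{'time': 0.9, 'qpos': array([ 1.21599220e+00,  1.25801494e-01, -3.95848821e-02,  1.40537527e+00,
        1.27615568e-05,  1.57076973e+00]), 'dq': array([ 0.00059454, -0.00237613, -0.00030844, -0.00031035,  0.00019128,
        0.00139818]), 'tau': array([ 1.66161397e-03, -4.35687661e+01,  3.53092432e+01,  9.56406038e-04,
       -4.86076988e-05, -5.18843123e-06]), 'tcp_pos': array([0.18238559, 0.4923031 , 0.23130067]), 'eef_rot': array([-5.54364057e-01, -3.09228789e+00, -5.71547070e-05]), 'contact_force': array([ 0.21524408, -0.08821359,  0.57288285]), 'ft_torque': array([-0.01758773,  0.01824396, -0.04060314]), 'grasp_force': 0.0, 'opening': 0.08536356421581105}
```

View pics/top1.png

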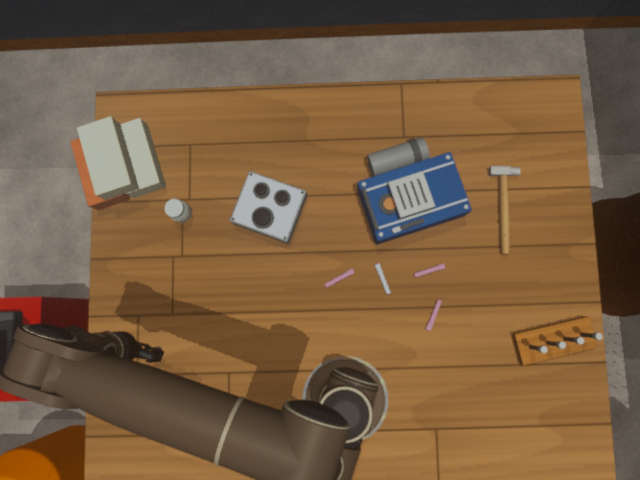

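View pics/side1.png

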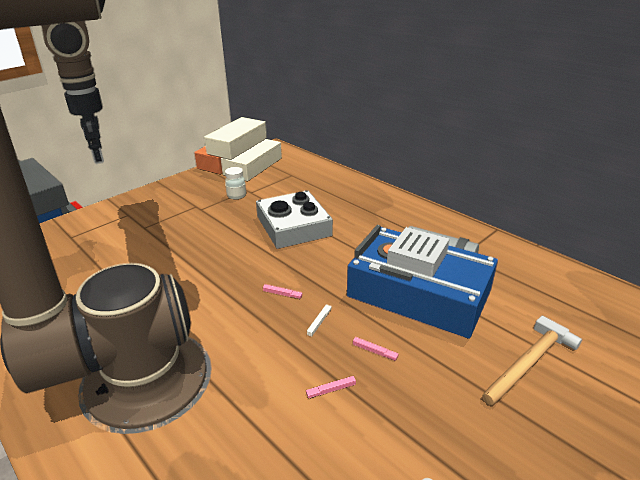

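Top view: console at about (268,207) px, its start buttons (261,189) and (282,197) and stop button (262,217). The press is at (414,197), hood at (411,195), with the die and blank at (388,204). So the press's +y runs left and slightly down in the image. I'll refine the poses from image contours.

```bash
sed -i 's/\["rotation"\]).T/["rotation"])/; s/d=np.c_\[n,np.ones(len(n))\]@np.array(c\["rotation"\])/R=cv2.Rodrigues(np.array(c["rotation"]))[0];d=np.c_[n,np.ones(len(n))]@R.T/' h.py
python3 - <<'E'
from h import *
im=cv2.imread("pics/top1.png"); 
g=cv2.cvtColor(im,cv2.COLOR_BGR2GRAY)
sub=np.zeros_like(g); sub[165:245,228:310]=1
m=((g<70)&(sub>0)).astype(np.uint8)
n,l,s,c=cv2.connectedComponentsWithStats(m)
for i in range(1,n):
    if s[i,4]>60: print("btn",s[i],c[i].round(1),px2w("top",c[i],.079).round(4))
hsv=cv2.cvtColor(im,cv2.COLOR_BGR2HSV)
sub[:]=0; sub[140:250,350:480]=1
def rect(m,z,name):
    k=max(cv2.findContours(m.astype(np.uint8),cv2.RETR_EXTERNAL,cv2.CHAIN_APPROX_NONE)[0],key=cv2.contourArea)
    b=cv2.boxPoints(cv2.minAreaRect(k)); p=px2w("top",b,z)
    print(name,b.round(0).tolist(),"\n",p.round(4).tolist(),"c",p.mean(0).round(4),"sides",[round(float(np.linalg.norm(p[i]-p[i-1])),3) for i in range(4)],"ang",[round(float(np.arctan2(*(p[i]-p[i-1])[[1,0]])),3) for i in range(4)])
rect((g>165)&(sub>0)&(hsv[:,:,1]<60),.131,"hood")
rect((hsv[:,:,0]>95)&(hsv[:,:,0]<130)&(hsv[:,:,1]>120)&(sub>0),.09,"bed")
sub[:]=0; sub[165:245,228:310]=1
rect((hsv[:,:,1]<60)&(g>150)&(sub>0),.055,"console")
b=cv2.resize(im[130:250,345:485],None,fx=5,fy=5,interpolation=cv2.INTER_CUBIC); cv2.imwrite("pics/crop.png",b)
E
```

```text
btn [255 184  12  12 111] [260.6 189.3] [[0.6005 0.2213 0.079 ]]
btn [276 191  12  12 108] [281.5 196.9] [[0.5763 0.1618 0.079 ]]
btn [254 208  17  18 235] [261.9 216.8] [[0.5209 0.2185 0.079 ]]
hood [[389.0, 182.0], [422.0, 171.0], [433.0, 205.0], [400.0, 216.0]] 
 [[0.596, -0.1402, 0.131], [0.6239, -0.2319, 0.131], [0.5284, -0.2578, 0.131], [0.5008, -0.167, 0.131]] c [ 0.5623 -0.1992  0.131 ] sides [0.099, 0.096, 0.099, 0.095] ang [0.274, -1.275, -2.876, 1.865]
bed [[424.0, 174.0], [454.0, 163.0], [466.0, 197.0], [436.0, 207.0]] 
 [[0.6281, -0.2446, 0.09], [0.6558, -0.3295, 0.09], [0.5579, -0.3573, 0.09], [0.5307, -0.273, 0.09]] c [ 0.5931 -0.3011  0.09  ] sides [0.102, 0.089, 0.102, 0.089] ang [0.284, -1.255, -2.865, 1.884]
console [[231.0, 220.0], [248.0, 171.0], [304.0, 191.0], [286.0, 240.0]] 
 [[0.5195, 0.3129, 0.055], [0.663, 0.2606, 0.055], [0.5974, 0.099, 0.055], [0.4559, 0.1527, 0.055]] c [0.559  0.2063 0.055 ] sides [0.172, 0.153, 0.174, 0.151] ang [1.193, -0.349, -1.956, 2.779]
```

View pics/crop.png

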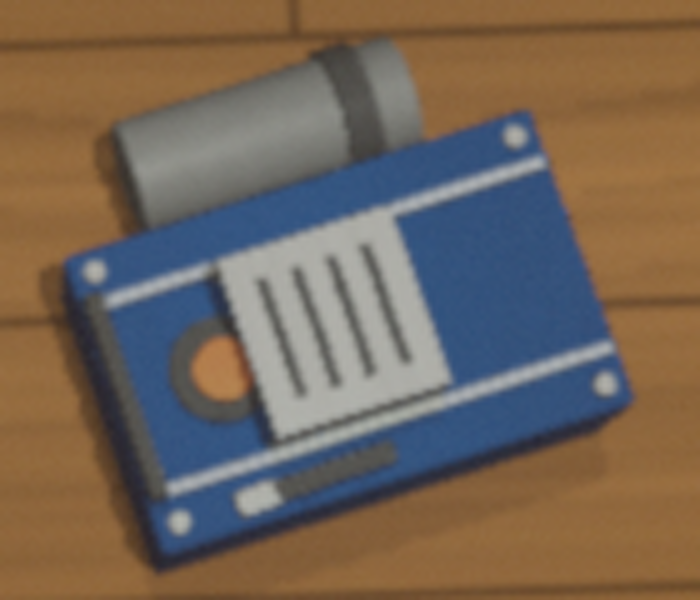

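The press is yawed about 0.283, with the rear face middle at about (0.576, -0.247). The console is yawed about -0.36 and the start buttons are at (0.6005, 0.2215) and (0.5765, 0.162). The crop shows the deck behind the hood is clear. Next I move behind the hood with the fingers shut.

>>> apply_moves(
  motion=[0.168,-0.321,0,0,0.168,-0.321,0,0,0.168,-0.321,0,0,0.168,-0.321,0,0,0.168,-0.321,0,0,0.168,-0.321,0,0,0.168,-0.321,0,0,0.168,-0.321,0,0],
  fingers=1,
  squeeze=40,
)

```text
time: 1.57
tcp_pos: [0.3171, 0.2339, 0.2315]
eef_rot: [0.553, 3.092, 0.001]
contact_force: [1.5, 0.2, -0.3]
opening: 0.0002
grasp_force: 0.0
```

>>> apply_moves(
  motion=[0.168,-0.321,0,0,0.168,-0.321,0,0,0.168,-0.321,0,0,0.168,-0.321,0,0,0.168,-0.321,0,0,0.168,-0.321,0,0,0.168,-0.321,0,0,0.168,-0.321,0,0],
)

```text
time: 2.23
tcp_pos: [0.4517, -0.0232, 0.2315]
eef_rot: [0.555, 3.091, 0.0]
contact_force: [0.4, 0.2, 0.6]
opening: 0.0003
grasp_force: 0.0
```

>>> apply_moves(
  motion=[0.168,-0.321,0,0.068,0.168,-0.321,0,0.068,0.168,-0.321,0,0.068,0.168,-0.321,0,0.068,0.168,-0.321,0,0.068,0.168,-0.321,0,0.068,0.168,-0.321,0,0,0.168,-0.321,0,0],
)

```text
time: 2.9
tcp_pos: [0.5861, -0.2799, 0.2312]
eef_rot: [-0.448, 3.109, -0.0]
contact_force: [0.3, 0.8, 0.9]
opening: 0.0001
grasp_force: 0.0
```

>>> apply_moves(
  motion=[0,0,-0.35,0,0,0,-0.35,0,0,0,-0.25,0,0,0,-0.15,0,0,0,-0.12,0,0,0,0,0],
)

```text
time: 3.4
tcp_pos: [0.5843, -0.2776, 0.1063]
eef_rot: [0.447, -3.106, -0.004]
contact_force: [-0.1, -0.2, -0.4]
opening: -0.0001
grasp_force: 0.0
```

Run:
```python
from h import *
save("side","side2.png")
o=get_obs();print(o["tcp_pos"],o["qpos"].round(2),[w("side",d["centre"]).round(3) for d in tip_of("side","hood_push")])
```

```text
[ 0.58502212 -0.27785621  0.10833611] [-0.44  0.38  0.02  1.21 -0.   -0.73] [array([ 0.58 , -0.249,  0.127])]
```

View pics/side2.png

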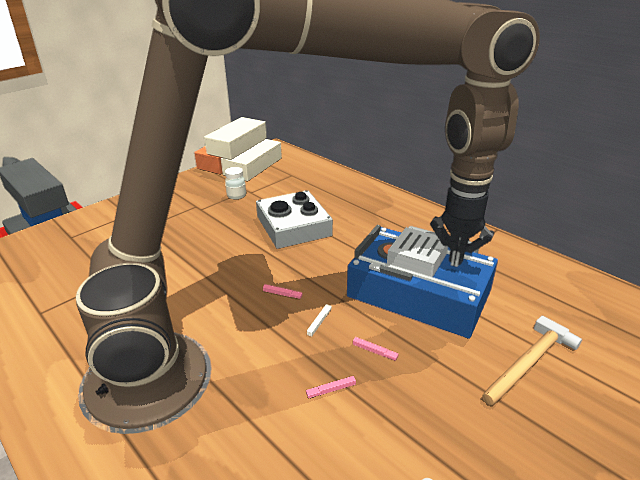

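Fingertips are on the clear deck just behind the hood, at about (457,255) px. Now pushing along press +y.

>>> apply_moves(
  motion=[-0.028,0.096,0,0,-0.028,0.096,0,0,-0.028,0.096,0,0,-0.028,0.096,0,0,-0.028,0.096,0,0,-0.028,0.096,0,0],
)

```text
time: 4.0
tcp_pos: [0.5692, -0.2199, 0.1107]
eef_rot: [-0.448, 3.107, -0.003]
contact_force: [2.1, -4.7, 4.4]
opening: -0.0002
grasp_force: 2.5
```

>>> apply_moves(
  motion=[-0.008,0.029,0,0,-0.008,0.029,0,0],
)

```text
time: 4.17
tcp_pos: [0.5673, -0.214, 0.11]
eef_rot: [-0.449, 3.108, -0.001]
contact_force: [2.1, -4.8, 3.5]
opening: -0.0005
grasp_force: 2.1
```

>>> apply_moves(
  motion=[-0.008,0.029,0,0,-0.008,0.029,0,0,-0.006,0.019,0,0,-0.006,0.019,0,0],
)

```text
time: 4.5
tcp_pos: [0.5644, -0.2051, 0.1092]
eef_rot: [-0.448, 3.11, 0.0]
contact_force: [2.2, -3.6, 3.7]
opening: -0.0
grasp_force: 2.1
```

>>> apply_moves(
  motion=[-0.006,0.019,0,0,-0.006,0.019,0,0,-0.006,0.019,0,0],
)

```text
time: 4.75
tcp_pos: [0.5636, -0.202, 0.1094]
eef_rot: [-0.446, 3.109, -0.01]
contact_force: [6.9, -19.2, -2.4]
opening: -0.0001
grasp_force: 9.9
```

>>> apply_moves(
  motion=[-0.002,0.008,0,0,0,0,0,0,0,0,0,0],
)

```text
time: 5.0
tcp_pos: [0.5636, -0.2021, 0.1094]
eef_rot: [-0.445, 3.109, -0.011]
contact_force: [6.2, -16.5, -1.4]
opening: 0.0002
grasp_force: 8.4
```

>>> apply_moves(
  motion=[0.04,-0.14,0,0,0.06,-0.2,0,0,0,0,0.3,0,0,0,0.4,0,0,0,0.4,0,0,0,0,0],
)

```text
time: 5.5
tcp_pos: [0.5738, -0.2329, 0.2266]
eef_rot: [-0.447, 3.102, -0.004]
contact_force: [0.5, -0.0, 0.5]
opening: 0.0001
grasp_force: 0.0
```

Run:
```python
from h import *
save("side","side3.png");save("wrist","wrist3.png")
print([w("side",d["centre"]).round(3) for d in tip_of("side","hood_push")])
print(get_obs()["tcp_pos"])
```

```text
[array([ 0.564, -0.19 ,  0.129])]
[ 0.5719641  -0.2321409   0.21857941]
```

View pics/side3.png

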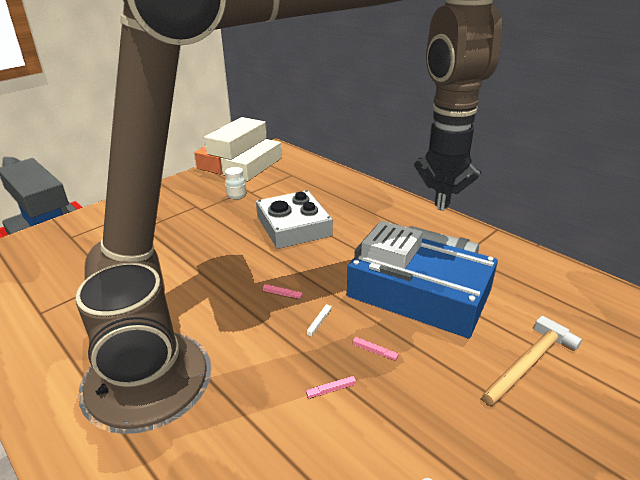

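The hood now stands against the stop bar at about (375,245) px, with its rear at +25 mm in the press frame. The chisel has not moved. On to the console.

>>> apply_moves(
  motion=[0,0.353,0,0,0,0.353,0,0,0,0.353,0,0,0,0.353,0,-0.06,0,0.353,0,-0.06,0,0.353,0,-0.06,0,0.353,0,-0.06,0.06,0.353,0,-0.06],
  fingers=-0.22,
)

```text
time: 6.32
tcp_pos: [0.576, 0.0516, 0.217]
eef_rot: [-0.297, -3.122, 0.0]
contact_force: [0.8, -0.1, 0.2]
opening: 0.0524
grasp_force: 0.0
```

>>> apply_moves(
  motion=[0.05,0.353,0,-0.06,0.06,0.353,0,-0.06,0,0.353,0,0,0,0.353,0,0,0,0,0,0,0,0,0,0],
)

```text
time: 6.82
tcp_pos: [0.5878, 0.1927, 0.2164]
eef_rot: [-0.577, -3.083, 0.003]
contact_force: [-1.1, -0.2, 0.4]
opening: 0.0524
grasp_force: 0.0
```

Run:
```python
from h import *
o=get_obs();print(o["tcp_pos"],o["eef_rot"],o["opening"])
im=save("wrist","wrist4.png")
for t in("start_l_top","start_r_top","stop_top"):
    print(t,[(w("wrist",d["centre"]).round(4),round(d["conf"],2)) for d in tip_of("wrist",t)])
```

```text
[0.58780961 0.19265271 0.21635047] [-0.57693407 -3.08312358  0.0034383 ] 0.05237451767277411
start_l_top [(array([0.6039, 0.2172, 0.0828]), 0.89)]
start_r_top [(array([0.5799, 0.1623, 0.0844]), 0.92)]
stop_top [(array([0.5247, 0.2125, 0.0821]), 0.68)]
```

View pics/wrist4.png

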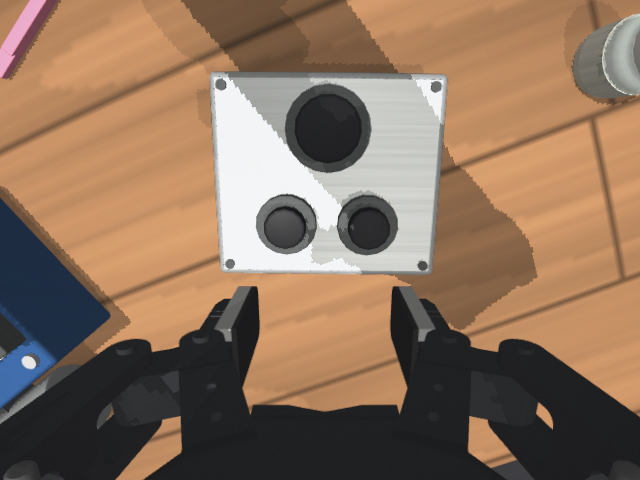

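Wrist view: caps at (286,228) and (369,229), parallel to the finger line, and centred between fingertips whose midpoint is around x 325.

Run:
```python
from h import *
p=px2w("wrist",[(286,228),(369,229),(328,128)],.079);print(p.round(4),p[:2].mean(0).round(4),np.linalg.norm(p[0]-p[1]))
```

```text
[[0.5799 0.1607 0.079 ]
 [0.6037 0.219  0.079 ]
 [0.5235 0.217  0.079 ]] [0.5918 0.1898 0.079 ] 0.06298169101894731
```

>>> apply_moves(
  motion=[0.02,-0.015,-0.35,0,0,0,-0.35,0,0,0,-0.25,0,0,0,-0.15,0,0,0,-0.08,0,0,0,0,0,0,0,0,0],
)

```text
time: 7.6
tcp_pos: [0.5916, 0.1887, 0.1019]
eef_rot: [0.585, 3.086, 0.0]
contact_force: [-0.5, 1.0, 0.5]
opening: 0.0521
grasp_force: 0.0
```

Run:
```python
from h import *
print(get_obs()["tcp_pos"],get_obs()["contact_force"])
save("side","side5.png")
im=cv2.imread("pics/side5.png")[150:270,230:360]; cv2.imwrite("pics/c5.png",cv2.resize(im,None,fx=5,fy=5,interpolation=cv2.INTER_CUBIC))
```

```text
[0.59162051 0.18874171 0.10190969] [-0.46281221  1.02929197  0.46780146]
```

View pics/c5.png

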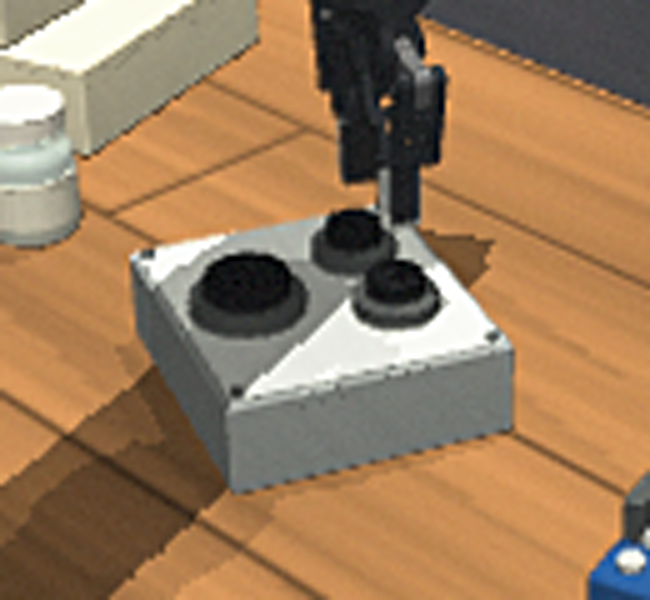

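Both tips hang above their caps, about 25 mm up. Lowering onto the buttons.

>>> apply_moves(
  motion=[0,0,-0.1,0,0,0,-0.08,0,0,0,-0.04,0,0,0,-0.03,0,0,0,0,0],
)

```text
time: 8.07
tcp_pos: [0.591, 0.1894, 0.0757]
eef_rot: [-0.583, -3.086, 0.001]
contact_force: [-0.6, -0.3, 1.8]
opening: 0.0517
grasp_force: 0.5
```

>>> apply_moves(
  motion=[0,0,-0.03,0,0,0,-0.02,0,0,0,0,0],
)

```text
time: 8.32
tcp_pos: [0.5914, 0.1896, 0.0718]
eef_rot: [0.583, 3.087, 0.0]
contact_force: [-2.9, -1.5, 6.9]
opening: 0.0523
grasp_force: 3.6
```

>>> apply_moves(
  motion=[0,0,-0.03,0,0,0,-0.02,0,0,0,0,0],
)

```text
time: 8.57
tcp_pos: [0.5915, 0.1896, 0.0679]
eef_rot: [0.583, 3.086, 0.001]
contact_force: [-5.0, -1.1, 11.7]
opening: 0.0523
grasp_force: 5.6
```

>>> apply_moves(
  motion=[0,0,-0.02,0,0,0,0,0],
)

```text
time: 8.73
tcp_pos: [0.5915, 0.1896, 0.0675]
eef_rot: [0.583, 3.085, 0.002]
contact_force: [-7.7, -1.6, 19.2]
opening: 0.052
grasp_force: 9.9
```

Bottomed at 19 N. The 6.9 N at half travel also fits two springs rather than one. Holding.

>>> apply_moves(
  motion=[0,0,0,0,0,0,0,0,0,0,0,0,0,0,0,0,0,0,0,0,0,0,0,0,0,0,0,0,0,0,0,0],
)

```text
time: 9.4
tcp_pos: [0.5915, 0.1896, 0.0675]
eef_rot: [0.583, 3.085, 0.002]
contact_force: [-6.8, -2.3, 18.8]
opening: 0.0518
grasp_force: 9.6
```

Run:
```python
from h import *
o=get_obs();print(o["contact_force"],o["ft_torque"])
save("side","side6.png")
im=cv2.imread("pics/side6.png")[150:270,230:360]; cv2.imwrite("pics/c6.png",cv2.resize(im,None,fx=5,fy=5,interpolation=cv2.INTER_CUBIC))
```

```text
[-6.78579799 -2.32240065 18.84907766] [-0.5952919   1.71523007  0.02062498]
```

View pics/c6.png

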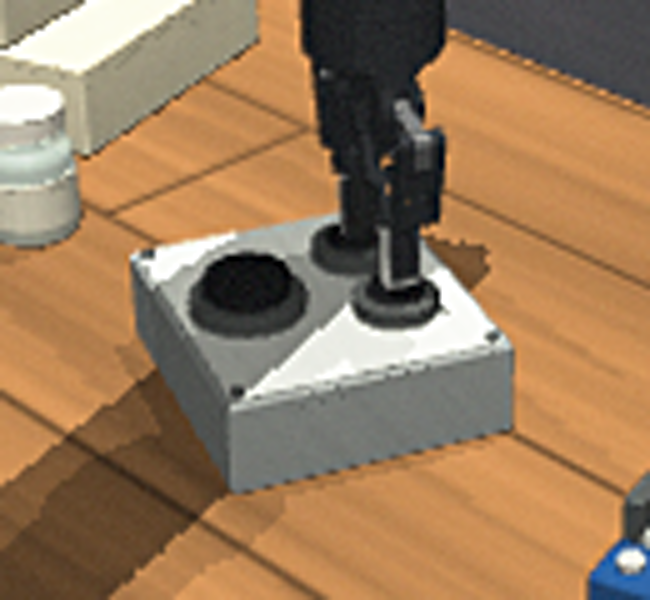

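Both start buttons are down under one fingertip each, and the stop button is up and clear. I'll keep holding, then lift straight off.

>>> apply_moves(
  motion=[0,0,0,0,0,0,0,0,0,0,0,0,0,0,0,0,0,0,0,0,0,0,0,0,0,0,0,0,0,0,0,0],
)

```text
time: 10.12
tcp_pos: [0.5915, 0.1896, 0.0675]
eef_rot: [0.583, 3.085, 0.002]
contact_force: [-7.1, -3.7, 19.5]
opening: 0.0524
grasp_force: 9.6
```

>>> apply_moves(
  motion=[0,0,0,0,0,0,0,0,0,0,0,0,0,0,0,0,0,0,0,0,0,0,0,0,0,0,0,0,0,0,0,0],
)

```text
time: 10.78
tcp_pos: [0.5915, 0.1896, 0.0675]
eef_rot: [0.583, 3.085, 0.002]
contact_force: [-7.9, -2.2, 19.8]
opening: 0.0522
grasp_force: 9.6
```

>>> apply_moves(
  motion=[0,0,0,0,0,0,0,0,0,0,0,0,0,0,0,0,0,0,0,0,0,0,0,0,0,0,0,0,0,0,0,0],
)

```text
time: 11.45
tcp_pos: [0.5915, 0.1896, 0.0675]
eef_rot: [0.583, 3.085, 0.002]
contact_force: [-8.2, -2.6, 19.2]
opening: 0.0523
grasp_force: 9.6
```

>>> apply_moves(
  motion=[0,0,0,0,0,0,0,0,0,0,0,0,0,0,0,0,0,0,0,0,0,0,0,0,0,0,0,0,0,0,0,0],
)

```text
time: 12.12
tcp_pos: [0.5915, 0.1896, 0.0675]
eef_rot: [0.583, 3.085, 0.002]
contact_force: [-8.6, -3.2, 19.1]
opening: 0.0519
grasp_force: 9.6
```

>>> apply_moves(
  motion=[0,0,0,0,0,0,0,0,0,0,0,0,0,0,0,0,0,0,0,0,0,0,0,0,0,0,0,0,0,0,0,0],
)

```text
time: 12.78
tcp_pos: [0.5915, 0.1896, 0.0675]
eef_rot: [0.583, 3.085, 0.002]
contact_force: [-7.2, -2.9, 18.8]
opening: 0.0521
grasp_force: 9.6
```

>>> apply_moves(
  motion=[0,0,0.1,0,0,0,0.2,0,0,0,0.35,0,0,0,0.35,0,0,0,0.2,0,0,0,0,0,0,0,0,0,0,0,0,0],
)

```text
time: 13.45
tcp_pos: [0.5911, 0.1895, 0.1833]
eef_rot: [-0.583, -3.086, 0.001]
contact_force: [0.2, -0.5, -0.4]
opening: 0.0521
grasp_force: 0.0
```

Run:
```python
from h import *
save("side","side7.png");o=get_obs();print(o["time"],o["tcp_pos"],o["contact_force"],np.abs(o["dq"]).max())
for t in("hood_push","start_l_top","start_r_top","jar"): print(t,[w("side",d["centre"]).round(3) for d in tip_of("side",t)])
```

```text
13.5 [0.59079496 0.18933275 0.18263044] [-0.17393859  0.78846752  0.31244995] 0.00756122127882884
hood_push []
start_l_top [array([0.602, 0.223, 0.08 ])]
start_r_top [array([0.58 , 0.158, 0.081])]
jar [array([0.554, 0.474, 0.002])]
```

View pics/side7.png

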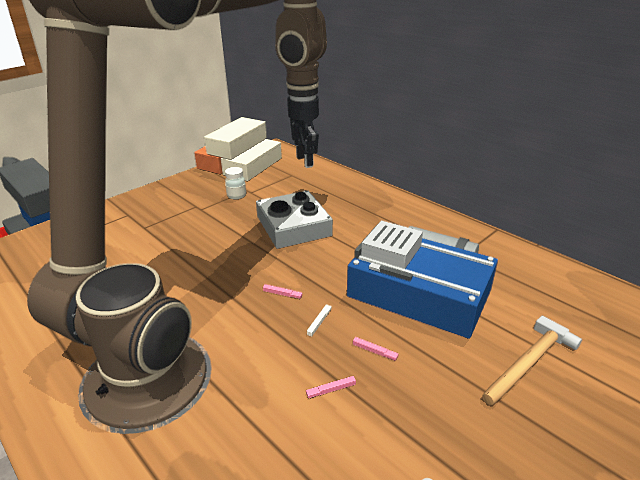

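The hood is shut at about (390,243) px, the buttons are back up at (301,197) and (309,208), and the robot is clear. The loose things in view have not moved.

```bash
python3 -c "
from station import *
print(finish_job())"
```

```text
the job is handed in; nothing more can be done
None
```

The job is handed in: the hood is pushed fully home against its stop, both start buttons were held bottomed together for about 4 s and released, the stop button was left unpressed, and the chisel, hammer and jar have not moved (the blank, now under the hood, can't be seen).

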